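# Pack up the display step and stand the figures on it

## Task

One plinth of the display step came out too short: pack it up with the coloured spacer plates, choosing the combination that brings it level with the tall plinth, and lay the plank across both, centred over the card base, so that it lies level. Then stand every toppled figure upright on the plank. Leave the glue gun, scissors, phone, mouse and tape roll where they lie; spare plates may stay on the desk.

Things in the scene. Friction and masses are not known exactly. Their poses are not given: they have to be found in the camera images.
- base: Grey card base sheet of the display step, 130 x 360 mm, 1.6 mm thick, taped to the desk. Origin: its centre, at desk height; y runs along the sheet (from one plinth to the other), z up. The plinths stand centred on it 135 mm either side of the origin, which of them is on which side varies.
- plinth_tall: The tall wooden plinth, a block 70 (x) x 64 (y) mm, glued down, top 96 mm above the desk. Origin: centre of its underside; axes parallel to the base's.
- plinth_tall_top (a point): Centre of the tall plinth's top face.
- plinth_low: The short wooden plinth, a block 70 (x) x 64 (y) mm, glued down; its top is 46 to 56 mm above the desk, different at every start (40 to 50 mm below the tall plinth's top). Origin: on its axis, 56 mm below its top; axes parallel to the base's.
- plinth_low_top (a point): Centre of the short plinth's top face.
- plank: The plank of the display step, loose, planed wood, 60 (x) x 340 (y) x 15 (z) mm, 0.13 to 0.22 kg; it starts flat on the desk between the robot and the plinths. Origin: centre of its underside; y along its length.
- plank_mid (a point): Centre of the plank's volume (7.5 mm above its underside); same axes as the plank.
- plate_yellowa: Spacer plate painted yellow, 58 (x) x 38 (y) x 8 (z) mm: every yellow plate is 8 mm thick. Lies flat on the desk. Origin: centre of its underside. May be absent.
- plate_yellowb: Spacer plate painted yellow, 58 (x) x 38 (y) x 8 (z) mm: every yellow plate is 8 mm thick. Lies flat on the desk. Origin: centre of its underside. May be absent.
- plate_greena: Spacer plate painted green, 58 (x) x 38 (y) x 12 (z) mm: every green plate is 12 mm thick. Lies flat on the desk. Origin: centre of its underside. May be absent.
- plate_greenb: Spacer plate painted green, 58 (x) x 38 (y) x 12 (z) mm: every green plate is 12 mm thick. Lies flat on the desk. Origin: centre of its underside. May be absent.
- plate_blue: Spacer plate painted blue, 58 (x) x 38 (y) x 14 (z) mm: every blue plate is 14 mm thick. Lies flat on the desk. Origin: centre of its underside. May be absent.
- plate_reda: Spacer plate painted red, 58 (x) x 38 (y) x 18 (z) mm: every red plate is 18 mm thick. Lies flat on the desk. Origin: centre of its underside. May be absent.
- plate_redb: Spacer plate painted red, 58 (x) x 38 (y) x 18 (z) mm: every red plate is 18 mm thick. Lies flat on the desk. Origin: centre of its underside. May be absent.
- cat: Wooden figure: orange cat with small ears, 38 mm wide (y) up to 84 mm, ear tips at 92 mm; 36 mm thick (x, painted face and back), flat foot, 70 g. Starts toppled on its back on the desk, head roughly towards the robot. Origin: centre of its foot; z points from foot to head, y across its width. May be absent.
- owl: Wooden figure: dark brown owl with big white eyes, 38 mm wide (y), 92 mm tall; 36 mm thick (x, painted face and back), flat foot, 70 g. Starts toppled on its back on the desk, head roughly towards the robot. Origin: centre of its foot; z points from foot to head, y across its width. May be absent.
- house: Wooden figure: white house with a red gable roof, 36 mm wide (y) up to 80 mm, ridge at 98 mm; 36 mm thick (x, painted face and back), flat foot, 70 g. Starts toppled on its back on the desk, head roughly towards the robot. Origin: centre of its foot; z points from foot to head, y across its width. May be absent.
- tree: Wooden figure: green tree, 101 mm tall: brown foot 42 mm wide (y) to 10 mm, brown trunk 20 mm wide and 30 mm thick to 31 mm, green crown 36 mm wide from 30 to 84 mm, tip 22 mm wide; 36 mm thick (x, painted face and back), flat foot, 70 g. Starts toppled on its back on the desk, head roughly towards the robot. Origin: centre of its foot; z points from foot to head, y across its width. May be absent.
- glue_gun: Black and orange hot-glue gun lying on its side, about 230 x 130 x 32 mm; not part of the job. Origin under its barrel.
- scissors: Scissors with black and red handles, 175 mm long, 10 mm high; not part of the job. Origin at the pivot.
- phone: Black phone, 150 x 72 x 8 mm, lying flat; not part of the job. Origin under its centre.
- mouse: Black computer mouse, 108 x 60 x 26 mm; not part of the job. Origin under its centre.
- tape_roll: Roll of amber tape lying flat, 76 mm across, 19 mm high; not part of the job. Origin under its centre.
There are look-alikes about, which are no part of the job. What is shaped like the plate_yellowb but white is not meant.

How it is judged:
By the outcome, as a careful person would: the job done as asked, in the order asked, and still so for the second after the job is handed in, with the robot touching nothing.
Of plate_yellowa, plate_yellowb, plate_greena, plate_greenb, plate_blue, plate_reda, plate_redb only 6 to 7 are there at a start; the rules pass over those that are not, and their reading is None.
Of cat, owl, house, tree only 2 to 3 are there at a start; the rules pass over those that are not, and their reading is None.
At some moment in a run one of plate_yellowa, plate_yellowb, plate_greena, plate_greenb, plate_blue, plate_reda, plate_redb may be knocked a few centimetres aside while the robot is not near it.
Once in a run the grip may slacken for a moment while it holds something.
It also fails if it takes over 210 s, if anything falls off the work surface, if the arm or the gripper's body presses on something with over 40 N, if the wrist force passes 120 N, or if a joint passes its speed limit or range.

## Robot

A 6-joint arm with a two-finger parallel gripper is mounted at the origin on the work surface. World frame = base frame: x ahead of the robot, y to its left, z up, the work surface at z = 0. Lengths are in m, angles in degrees, forces in N, time in s.
With the tool pointing down it reaches from about 0.325 to 0.85 m from the base axis. Payload 15.5 kg.
Tool frame: the origin (TCP) lies midway between the tips of the shut fingers; the grasp point (between the pads) lies 19 mm behind it; z points along the fingers, y is the line along which they close (so a half turn about z gives the same grasp; the last joint's range is limited). The gripper opens to 91 mm and grips with 3 to 60 N. Pads are 32 mm wide; open, the fingers measure 118 mm over their backs; the gripper's body (76 mm by 178 mm) begins 60 mm behind the grasp point.
Start: joints at [-75.544, 28.281, 77.091, -0, 74.628, -5.472], TCP at [0.213, -0.588, 0.214] pointing down, gripper open.
Joint ranges: [-166.48, 166.48], [-47.26, 123.95], [12.59, 153.08], [-70.14, 250.14], [6.76, 159.57], [-176.63, 176.63]. Speed limits (degrees/s): [108.29, 108.29, 147.25, 172.46, 172.46, 172.46].

## Interface

Orientations are given as a 3x3 rotation matrix whose columns are the frame's x, y, z axes.
In Python, from bench import ctrl gives the robot as it stands. The module is installed in compiled form; this text tells all that it offers. Calls block until the motion is done:
- ctrl.goto(position, orientation): joint-space move of the TCP to a pose.
- ctrl.move_l(position, vel=0.15, ori=None, contact_N=None): straight line of the TCP; ori=None keeps the orientation; vel is the mean speed in m/s. With contact_N (N) it stops when the force on the tool has changed by that much, and returns True; else False.
- ctrl.movej(angles): joint-space move.
- ctrl.command_gripper(opening): opening from 0.0 (shut) to 1.0 (fully open); the grip force is fixed at half the most; returns when the fingers have stopped.
- ctrl.sleep(seconds).
- ctrl.ik(position, orientation): joint angles nearest the present ones, or None.
- ctrl.read_camera(name): name is "side" or "top" or "wrist"; returns the picture (480x640x3 uint8, blue, green, red); there is no depth.
- ctrl.camera_params(name): a dict with "fx", "fy", "cx", "cy" (pixels), "pose" (4x4, takes a point from camera to world coordinates); the wrist camera has in their place "T_tool_cam" (4x4, takes a point from camera to tool coordinates, whose origin is the TCP and whose axes are the flange's). Camera axes: x right, y up, looking along -z (the intrinsics and any distortion apply to the point x, -y, -z); pixel columns grow to the right and rows downward; lengths in m; the calibration is good to about 2 mm. A picture is of the moment at which its call begins: read the wrist's pose just before it. camera_params takes no time and is no camera call.
A pose or a line that the arm cannot do raises ctrl.MotionError and nothing moves.
- ctrl.sign_off(): hands the job in; it is judged then, once.
Readings, each from a call of its own:
- ctrl.current_t(): time.
- ctrl.current_q(): joint angles.
- ctrl.current_dq(): joint speeds.
- ctrl.current_effort(): joint torques, N m.
- ctrl.current_tool_pos(): TCP position.
- ctrl.current_eef_rot(): TCP orientation.
- ctrl.current_contact_force(): force on the tool from outside, world axes, zero at the start.
- ctrl.current_wrist_torque(): the same for the moment, N m.
- ctrl.current_grip_width(): opening from 0.0 (shut) to 1.0 (fully open).
- ctrl.current_grasp_force(): force on a finger pad.
Only numpy, scipy, OpenCV 4.12 (cv2) and the standard library are available. Lean on these libraries where they do the work, as an engineer would, in place of code of your own. Each camera call takes 0.05 s, during which the arm holds its last target. There are 200 camera calls.

## Working session

There is one attempt and no reset: what is moved stays moved. The work goes in short steps, each a Python script; the robot and the scene stay as the last script left them, time stands still between calls to the robot, and variables do not carry over. Pictures are saved under pics/ and viewed, at most 14 in all, crops included, and the job is handed in when it is done.

```bash
mkdir -p pics; ls; python3 - <<'E'
from bench import ctrl
import cv2,numpy as np
np.set_printoptions(precision=4,suppress=True)
for n in("top","side"):
    cv2.imwrite(f"pics/{n}0.png",ctrl.read_camera(n)); print(n,ctrl.camera_params(n))
print(ctrl.camera_params("wrist"),ctrl.current_t(),ctrl.current_eef_rot())
E
```

```text
pics
top {'fx': 518.6350342251465, 'fy': 518.6350342251465, 'cx': 310.33025327084374, 'cy': 236.2910172353189, 'pose': array([[ 0.0262,  0.9906, -0.1341,  0.3466],
       [-0.9995,  0.028 ,  0.0115, -0.0174],
       [ 0.0152,  0.1337,  0.9909,  1.2364],
       [ 0.    ,  0.    ,  0.    ,  1.    ]])}
side {'fx': 540.4452344048032, 'fy': 540.4452344048032, 'cx': 311.7736439677787, 'cy': 232.95683499638503, 'pose': array([[ 0.7762,  0.3208, -0.5428, -0.1795],
       [-0.6303,  0.4157, -0.6557, -0.8777],
       [ 0.0153,  0.8511,  0.5248,  0.7599],
       [ 0.    ,  0.    ,  0.    ,  1.    ]])}
{'fx': 363.45656457861276, 'fy': 363.45656457861276, 'cx': 323.66156087061745, 'cy': 236.52269059340398, 'T_tool_cam': array([[-0.0005,  0.9634,  0.268 ,  0.0752],
       [ 1.    ,  0.0005,  0.0001,  0.0011],
       [-0.0001,  0.268 , -0.9634, -0.1704],
       [ 0.    ,  0.    ,  0.    ,  1.    ]])} 0.1 [[ 0.9401  0.3408 -0.0003]
 [ 0.3408 -0.9401  0.0011]
 [ 0.0001 -0.0011 -1.    ]]
```

View pics/top0.png

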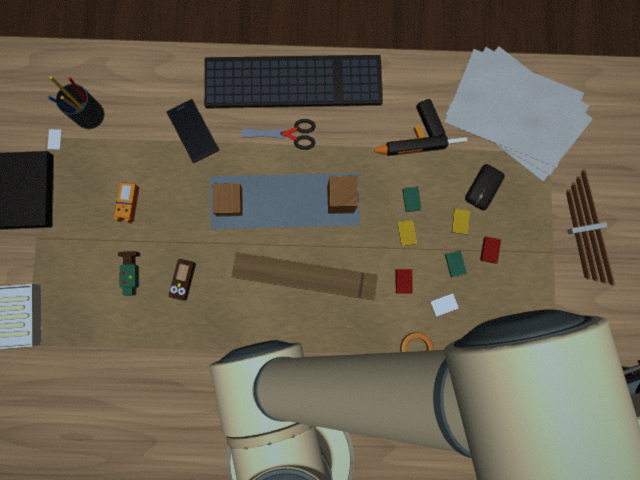

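View pics/side0.png

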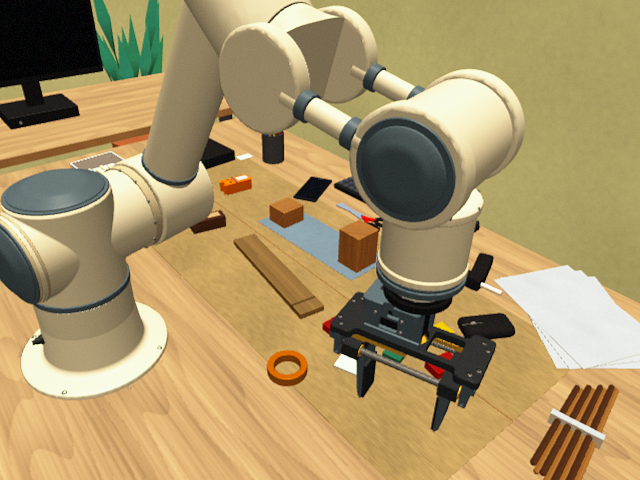

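The top view is clear apart from the arm at the lower right:
- **Figures:** cat (126,201), tree (128,273) and owl (181,279), all with heads towards the robot.
- **Plank:** centred near (305,276).
- **Plinths:** low one at (228,199), tall one at (343,194).
- **Plates:** green (412,199) and (456,264), yellow (407,233) and (461,221), red (404,281) and (491,249). The white plate at (444,305) is a decoy.

No blue plate is visible.

```bash
cat > h.py <<'E'
from bench import ctrl
import cv2,numpy as np,time
np.set_printoptions(precision=4,suppress=True)
def ray(n,uv,z):
    p=ctrl.camera_params(n); T=p["pose"] if "pose" in p else None
    if T is None:
        W=np.eye(4);W[:3,:3]=ctrl.current_eef_rot();W[:3,3]=ctrl.current_tool_pos();T=W@p["T_tool_cam"]
    uv=np.atleast_2d(np.asarray(uv,float))
    d=np.c_[(uv[:,0]-p["cx"])/p["fx"],-(uv[:,1]-p["cy"])/p["fy"],-np.ones(len(uv))]@T[:3,:3].T
    return T[:3,3]+d*((z-T[2,3])/d[:,2])[:,None]
RNG={"yellow":((22,110,70),(35,255,255),.008),"green":((60,90,30),(90,255,255),.012),"red":((0,170,60),(6,255,255),.018),"blue":((98,120,50),(125,255,255),.014)}
def plates(img=None,n="top"):
    img=ctrl.read_camera(n) if img is None else img
    hsv=cv2.cvtColor(img,cv2.COLOR_BGR2HSV); out=[]
    for c,(lo,hi,t) in RNG.items():
        m=cv2.inRange(hsv,lo,hi)
        if c=="red": m|=cv2.inRange(hsv,(174,170,60),(180,255,255))
        for k in cv2.findContours(m,cv2.RETR_EXTERNAL,cv2.CHAIN_APPROX_NONE)[0]:
            if cv2.contourArea(k)<120: continue
            P=ray(n,k.reshape(-1,2),t)[:,:2].astype(np.float32)
            (ce,s,a)=cv2.minAreaRect(P)
            if s[0]<s[1]: a+=90; s=s[::-1]
            out.append((c,np.array(ce),np.array(s)*1000,a%180))
    return out
def down(a):  # tool down, tool y (closing line) at heading a deg
    a=np.radians(a);y=np.array([np.cos(a),np.sin(a),0]);z=np.array([0,0,-1.]);return np.c_[np.cross(y,z),y,z]
E
python3 - <<'E'
from h import *
im=cv2.imread("pics/top0.png")
for p in plates(im): print(*p)
a=cv2.resize(im[165:310,195:395],None,fx=4,fy=4,interpolation=cv2.INTER_CUBIC)
b=cv2.resize(im[170:310,100:210],None,fx=4,fy=4,interpolation=cv2.INTER_CUBIC)
cv2.imwrite("pics/a.png",a);cv2.imwrite("pics/b.png",b)
E
```

```text
yellow [ 0.5291 -0.2628] [59.8991 40.338 ] 11.061819076538086
yellow [ 0.5606 -0.3929] [60.7216 40.8509] 172.78842163085938
green [0.399  0.3917] [70.3651 39.7068] 4.297165870666504
green [ 0.4571 -0.3777] [54.9681 36.9911] 15.37276840209961
green [ 0.6109 -0.2736] [56.0247 36.091 ] 8.141495704650879
red [ 0.4129 -0.2533] [54.7532 35.4509] 0.23380078375339508
red [ 0.4922 -0.4608] [57.2466 37.242 ] 169.8254165649414
```

View pics/a.png

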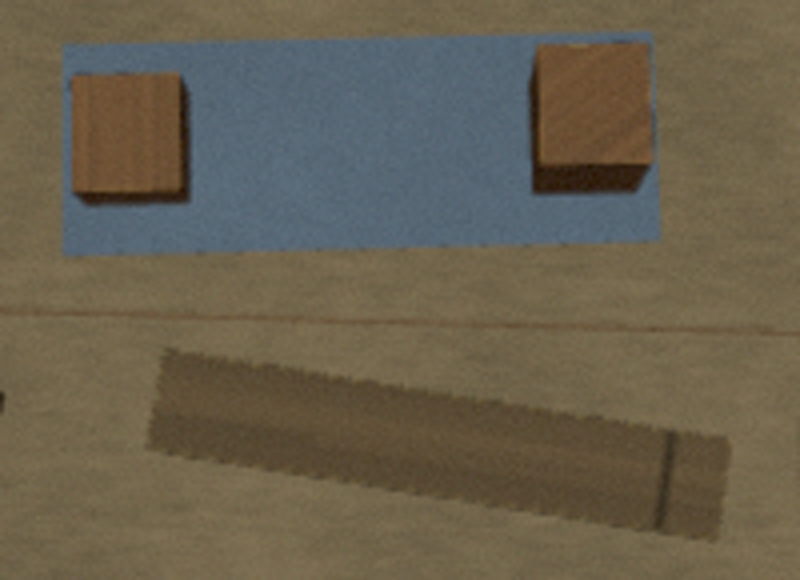

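View pics/b.png

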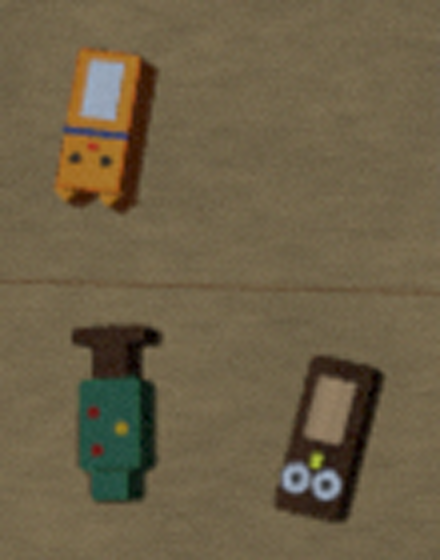

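The low plinth's top face spans crop (72,74)–(181,192) and the tall one's (538,44)–(650,164). The plank corners are (165,350), (730,437), (718,540) and (150,450). All three figures lie face up with their feet towards the top of the image.

```bash
python3 - <<'E'
from h import *
A=lambda pts,z:ray("top",np.array(pts)/4.+[195-.375,165-.375],z)[:,:2]
B=lambda pts,z:ray("top",np.array(pts)/4.+[100-.375,170-.375],z)[:,:2]
def rep(n,P):
    e=np.linalg.norm(np.roll(P,-1,0)-P,axis=1)*1000
    d=(P[1]+P[2]-P[0]-P[3]);print(n,P.mean(0),e,np.degrees(np.arctan2(d[1],d[0])))
rep("base",A([(63,45),(653,33),(660,240),(62,256)],.0016))
rep("tall",A([(538,44),(650,43),(650,164),(538,163)],.096))
for z in(.046,.051,.056):rep("low",A([(72,74),(180,73),(181,191),(72,192)],z))
rep("plank",A([(165,350),(730,437),(718,540),(150,450)],.015))
for n,f,h in(("cat",[(80,48),(140,57)],[(58,190),(123,196)]),("owl",[(315,356),(380,370)],[(277,507),(345,520)]),("tree",[(73,328),(160,330)],[(90,500),(142,500)])):
    F=B(f,.036);H=B(h,.036);f,h=F.mean(0),H.mean(0);d=h-f
    print(n,"foot",f,"head",h,"len",np.linalg.norm(d)*1e3,"width",np.linalg.norm(F[1]-F[0])*1e3,np.linalg.norm(H[1]-H[0])*1e3,"hdg",np.degrees(np.arctan2(d[1],d[0])))
    for t in(35,45):
        hd=np.radians(180+np.degrees(np.arctan2(d[1],d[0])));s,c=np.sin(np.radians(t)),np.cos(np.radians(t))
        z=np.array([np.cos(hd)*s,np.sin(hd)*s,-c])
        for sg in(1,-1):
            y=sg*np.array([-np.sin(hd),np.cos(hd),0]);p=np.r_[f+d/np.linalg.norm(d)*.055,.029]+z*.019
            print(t,sg,ctrl.ik(p,np.c_[np.cross(y,z),y,z]))
E
```

```text
base [0.5999 0.0326] [359.7525 128.1692 359.7167 129.8317] -86.94433939616039
tall [ 0.607  -0.1017] [63.2756 69.486  62.7629 68.2743] -88.29656974800781
low [0.593  0.1674] [63.1031 70.2335 63.1979 70.1655] -87.77383726087785
low [0.592  0.1666] [62.8381 69.9385 62.9324 69.8708] -87.7738372608779
low [0.5909 0.1659] [62.5731 69.6435 62.667  69.5761] -87.77383726087781
plank [ 0.4181 -0.021 ] [337.29    60.8244 337.0669  59.4545] -97.31435345232393
cat foot [0.6241 0.4034] head [0.54   0.4086] len 84.24673447479147 width 35.79862710872245 38.05051330475548 hdg 176.48143471778621
35 1 [ 41.8374  44.8971  97.7259 -66.5543  26.4116  13.8345]
35 -1 [  41.8374   44.8971   97.7259  -66.5543   26.4116 -166.1655]
45 1 None
45 -1 None
owl foot [0.4447 0.2534] head [0.3579 0.2692] len 88.2981442312505 width 38.56435874651184 39.73043373353474 hdg 169.69118221062254
35 1 None
35 -1 None
45 1 [ 52.6069  48.4694 130.03   244.2756  44.3326  88.0881]
45 -1 [ 52.6069  48.4694 130.03   244.2756  44.3326 -91.9119]
tree foot [0.4608 0.3877] head [0.3626 0.3808] len 98.42230293519685 width 50.13498914444225 29.601704787547227 hdg -175.99802169514953
35 1 None
35 -1 None
45 1 [ 56.6375  46.7433 121.0579 244.337   38.5727  74.3744]
45 -1 [  56.6375   46.7433  121.0579  244.337    38.5727 -105.6256]
```

```bash
python3 - <<'E'
from h import *
ctrl.command_gripper(0)
D=down(93); r=[]
ctrl.goto([.607,-.1017,.125],D); t0=ctrl.current_t()
for (x,y) in((.607,-.1017),(.592,.1666)):
    p=ctrl.current_tool_pos(); top=.096 if y<0 else .056
    ctrl.move_l([x,y,.125],vel=.3); ctrl.move_l([x,y,top+.012],vel=.15)
    k=ctrl.move_l([x,y,top-.015],vel=.015,contact_N=4); r.append(ctrl.current_tool_pos()[2]); print(k,r[-1],ctrl.current_contact_force())
    ctrl.move_l([x,y,.125],vel=.25)
print("diff",r[0]-r[1],ctrl.current_t(),ctrl.current_q())
im=ctrl.read_camera("top");cv2.imwrite("pics/top1.png",im)
for p in plates(im): print(*p)
E
```

```text
True 0.09628853082540861 [-2.6744  0.1148  9.2451]
True 0.049750053454151344 [-2.0753 -0.7719  9.283 ]
diff 0.04653847737125727 8.6333 [ 10.1433  32.8435  84.1688   0.028   63.0094 -82.8701]
yellow [ 0.5289 -0.2631] [60.412  40.4176] 9.625314712524414
yellow [ 0.5606 -0.3928] [61.4821 40.8511] 173.225341796875
green [ 0.4571 -0.3777] [55.2836 37.1655] 14.666668891906738
green [ 0.6108 -0.2732] [56.6033 36.8432] 9.248394012451172
red [ 0.413  -0.2533] [54.7002 35.4509] 0.23380078375339508
red [ 0.4921 -0.4618] [57.4018 36.6598] 169.56861877441406
```

The probe gives a 46.5 mm difference. That makes the stack 46 mm: red 18 + green 12 + yellow 8 + yellow 8.

```bash
cat >> h.py <<'E'
LOW=np.array([.592,.1666]); YAW=3.1
def pick_place(c,near,ztop):
    im=ctrl.read_camera("top")
    L=[p for p in plates(im) if p[0]==c and np.linalg.norm(p[1]-near)<.12 and p[1][1]<-.05]
    L.sort(key=lambda p:np.linalg.norm(p[1]-near)); _,ce,s,a=L[0]
    if a>90:a-=180
    print(c,ce,s,a)
    ctrl.command_gripper(.68)
    ctrl.goto([*ce,.1],down(a+90))
    ctrl.move_l([*ce,.004],vel=.15)
    ctrl.command_gripper(0); w=ctrl.current_grip_width()
    ctrl.move_l([*ce,.135],vel=.3); w2=ctrl.current_grip_width()
    ctrl.goto([*LOW,.135],down(YAW+90)); w3=ctrl.current_grip_width(); print("w",w,w2,w3)
    if w3<.38: return False
    ctrl.move_l([*LOW,ztop+.018],vel=.2)
    k=ctrl.move_l([*LOW,ztop-.006],vel=.02,contact_N=5); z=ctrl.current_tool_pos()[2]
    print("contact",k,z,"tip over support",z-ztop,"w",ctrl.current_grip_width())
    ctrl.command_gripper(.62); ctrl.move_l([*LOW,.14],vel=.25); print("t",ctrl.current_t())
    return True
E
python3 - <<'E'
from h import *
pick_place("red",[.413,-.253],.0497)
cv2.imwrite("pics/w1.png",ctrl.read_camera("wrist"))
im=ctrl.read_camera("top")
for p in plates(im): print(*p)
E
```

```text
red [ 0.4129 -0.2541] [53.9397 38.0478] 1.526172399520874
w 0.41423875682163336 0.4135562272848394 0.41545127980907637
contact True 0.0536990725437854 tip over support 0.003999072543785398 w 0.41617864910196706
t 17.1833
yellow [ 0.5292 -0.263 ] [59.8389 40.0107] 10.468062400817871
yellow [ 0.5608 -0.393 ] [61.0967 40.8509] 172.78842163085938
green [ 0.4968 -0.3511] [55.4323 37.1773] 15.46023941040039
green [ 0.6109 -0.2734] [56.0245 36.4344] 8.14258098602295
red [ 0.492  -0.4615] [57.1793 36.9854] 170.48661041259766
```

View pics/w1.png

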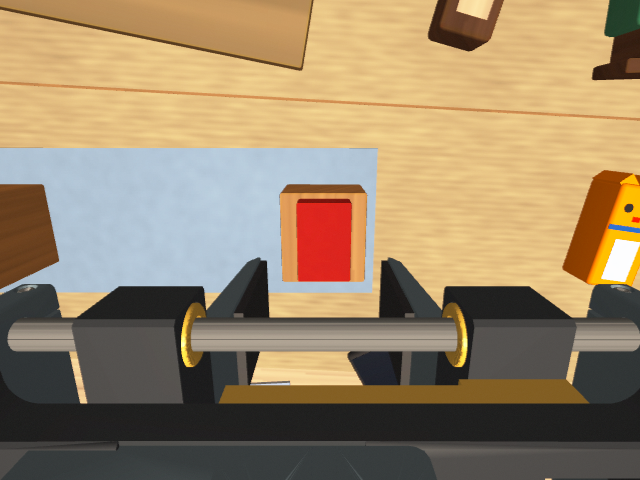

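The red plate (297–352, 199–281) sits centred on the low plinth top (280–366, 192–283). The green spare has been knocked aside, and I don't need that one.

```bash
python3 - <<'E'
from h import *
z=.0497+.018
for c,n,t in(("green",[.611,-.273],.012),("yellow",[.529,-.263],.008),("yellow",[.561,-.393],.008)):
    if not pick_place(c,n,z): print("FAIL");break
    z+=t
ctrl.move_l([.60,.05,.2],vel=.3)
cv2.imwrite("pics/s2.png",cv2.resize(ctrl.read_camera("side")[150:330,200:420],None,fx=3,fy=3,interpolation=cv2.INTER_CUBIC))
cv2.imwrite("pics/w2.png",ctrl.read_camera("wrist"))
E
```

```text
green [ 0.611  -0.2731] [56.3654 36.688 ] 7.394404888153076
w 0.4132539806337407 0.4132075675556768 0.4117524977287802
contact True 0.07166186169912941 tip over support 0.003961861699129418 w 0.4153947956066558
t 24.8167
yellow [ 0.5289 -0.2628] [60.3074 40.3637] 11.164102554321289
w 0.41115253882798 0.40711158651317525 0.41022188338946586
contact True 0.08346894894268754 tip over support 0.003768948942687547 w 0.409111865892441
t 32.2083
yellow [ 0.5609 -0.393 ] [60.7259 40.8509] -7.211578369140625
w 0.41268012973386586 0.4138775748657023 0.4080217901945293
contact True 0.09151827265626401 tip over support 0.003818272656264013 w 0.4117732069388318
t 40.375
```

View pics/w2.png

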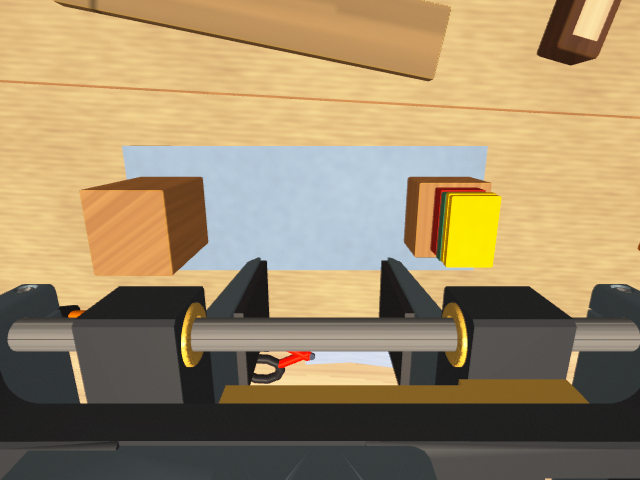

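View pics/s2.png

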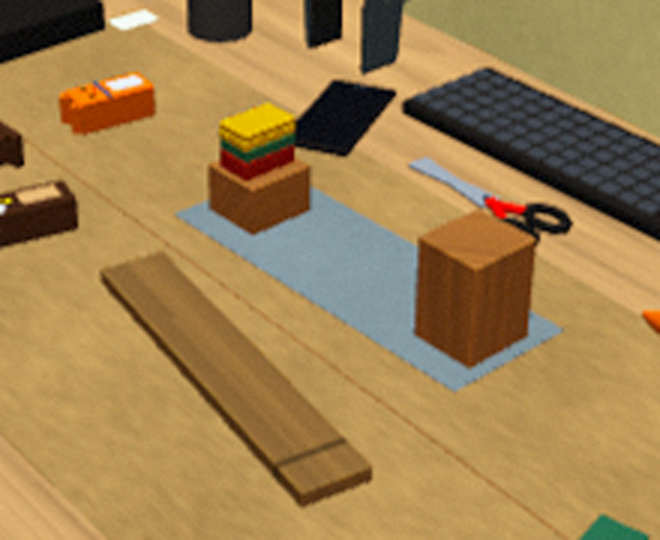

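```bash
python3 - <<'E'
from h import *
P=[.4181,-.021];C=[.5997,.0326]
ctrl.command_gripper(1.0)
ctrl.goto([*P,.09],down(-7.3)); ctrl.move_l([*P,.004],vel=.12)
ctrl.command_gripper(0); print("w",ctrl.current_grip_width()*91)
ctrl.move_l([*P,.165],vel=.15); print("w",ctrl.current_grip_width()*91, ctrl.current_wrist_torque(),ctrl.current_q())
ctrl.move_l([*C,.165],vel=.12,ori=down(YAW)); print("w",ctrl.current_grip_width()*91)
ctrl.move_l([*C,.115],vel=.1)
cv2.imwrite("pics/s3.png",ctrl.read_camera("side")); cv2.imwrite("pics/t3.png",ctrl.read_camera("top"))
k=ctrl.move_l([*C,.092],vel=.015,contact_N=5); print(k,ctrl.current_tool_pos(),ctrl.current_grip_width()*91,ctrl.current_wrist_torque(),ctrl.current_t())
E
```

```text
w 59.555945199936836
w 59.18197412412273 [ 0.0247 -0.1253  0.0417] [-11.0628  15.8309 108.3986  -0.0015  55.8362  -3.7609]
w 59.87879822753716
True [0.5997 0.0326 0.0998] 59.47331788469727 [-0.0497  0.0548 -0.1409] 49.3583
```

View pics/s3.png

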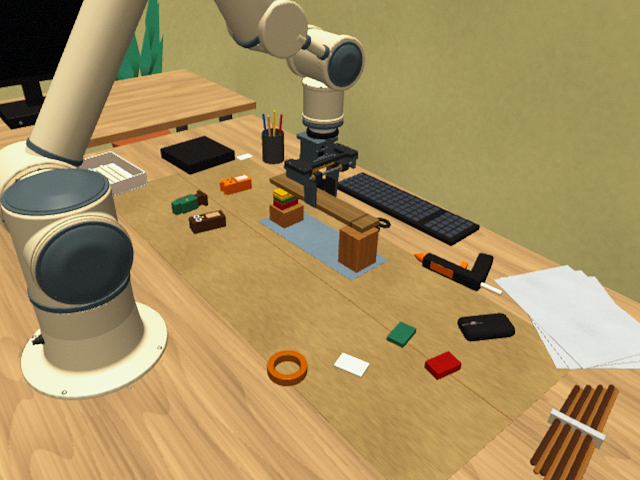

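The plank is down at tip height 0.0998, still held, and the figures are undisturbed. Next I release it and plan the figure grasps.

```bash
cat >> h.py <<'E'
FIG={"cat":([.6241,.4034],176.5),"owl":([.4447,.2534],169.7),"tree":([.4608,.3877],-176.0)}
def grasp(n,zf,th,sg,hgt):
    """tool leaning: d tilted th deg towards the foot; returns tcp,R and figure rotation"""
    f,hd=FIG[n];hd=np.radians(hd);Z=np.array([np.cos(hd),np.sin(hd),0]);X=np.array([0,0,1.]);F=np.c_[X,np.cross(Z,X),Z]
    t=np.radians(th);d=-Z*np.sin(t)-X*np.cos(t);y=sg*F[:,1];R=np.c_[np.cross(y,d),y,d]
    g=np.r_[f,0]+Z*zf+X*hgt
    p=g+d*.019
    rel=F.T@(p-np.r_[f,.018])   # tcp in figure frame
    return p,R,F.T@R,rel
def stand(xy,z,face,RF,rel):
    """upright figure, face heading deg"""
    a=np.radians(face);X=np.array([np.cos(a),np.sin(a),0]);Z=np.array([0,0,1.]);F=np.c_[X,np.cross(Z,X),Z]
    return np.r_[xy,z]+F@rel,F@RF
def slot(s): # point on the plank s m along base y
    a=np.radians(YAW);return np.array([.5997,.0326])+s*np.array([-np.sin(a),np.cos(a)])
E
python3 - <<'E'
from h import *
ctrl.command_gripper(.95); ctrl.move_l([.5997,.0326,.28],vel=.25)
cv2.imwrite("pics/w4.png",ctrl.read_camera("wrist"))
print(ctrl.current_t())
for n,s in(("owl",-.1),("tree",0.),("cat",.1)):
  for th in(0,10,20,30):
    for sg in(1,-1):
      p,R,RF,rel=grasp(n,.055,th,sg,.025)
      q=ctrl.ik(p,R); o=[]
      for face in(YAW+160,YAW+180,YAW+200,YAW+220):
        P,R2=stand(slot(s),.111,face,RF,rel); o.append(None if (x:=ctrl.ik(P,R2)) is None else x.round().astype(int).tolist())
      print(n,th,sg,None if q is None else q.round().astype(int).tolist(),"|",*o)
E
```

```text
50.875
owl 0 1 [27, 36, 110, 0, 34, -53] | [-6, 72, 138, 193, 119, -84] [-30, 72, 138, 143, 115, -108] [-44, 63, 127, 112, 94, -100] [-47, 59, 111, 89, 90, -80]
owl 0 -1 [27, 36, 110, 0, 34, 127] | [-6, 72, 138, 193, 119, 96] [-30, 72, 138, 143, 115, 72] [-44, 63, 127, 112, 94, 80] [-47, 59, 111, 89, 90, 100]
owl 10 1 [31, 35, 116, -17, 23, -33] | [-6, 61, 139, 191, 100, -86] [-30, 62, 139, 147, 98, -101] [-43, 55, 128, 114, 81, -92] [-47, 52, 112, 87, 80, -74]
owl 10 -1 [31, 35, 116, -17, 23, 147] | [-6, 61, 139, 191, 100, 94] [-30, 62, 139, 147, 98, 79] [-43, 55, 128, 114, 81, 88] [-47, 52, 112, 87, 80, 106]
owl 20 1 [37, 36, 121, -59, 17, 13] | [-7, 49, 137, 190, 75, -89] [-28, 49, 137, 150, 75, -93] [-41, 45, 127, 113, 67, -82] [-45, 45, 112, 84, 71, -65]
owl 20 -1 [37, 36, 121, -59, 17, -167] | [-7, 49, 137, 190, 75, 91] [-28, 49, 137, 150, 75, 87] [-41, 45, 127, 113, 67, 98] [-45, 45, 112, 84, 71, 115]
owl 30 1 None | [-7, 37, 132, 191, 49, -92] [-26, 37, 132, 147, 51, -83] [-38, 37, 124, 107, 52, -68] [-42, 39, 110, 77, 62, -54]
owl 30 -1 None | [-7, 37, 132, 191, 49, 88] [-26
[... 1738 characters left out ...]
45, 133] | [30, 55, 128, 227, 82, 92] [12, 62, 139, 189, 101, 93] [-12, 61, 139, 145, 97, 78] [-25, 54, 127, 112, 80, 89]
cat 20 1 [37, 44, 89, -24, 34, -32] | [29, 45, 127, 228, 64, -96] [11, 49, 137, 188, 76, -89] [-10, 49, 137, 148, 75, -93] [-23, 45, 126, 111, 67, -81]
cat 20 -1 [37, 44, 89, -24, 34, 148] | [29, 45, 127, 228, 64, 84] [11, 49, 137, 188, 76, 91] [-10, 49, 137, 148, 75, 87] [-23, 45, 126, 111, 67, 99]
cat 30 1 [40, 44, 95, -50, 27, -3] | [26, 37, 124, 234, 47, -108] [11, 37, 132, 189, 50, -92] [-8, 37, 132, 145, 51, -83] [-19, 37, 123, 105, 53, -67]
cat 30 -1 None | [26, 37, 124, 234, 47, 72] [11, 37, 132, 189, 50, 88] [-8, 37, 132, 145, 51, 97] [-19, 37, 123, 105, 53, 113]
```

View pics/w4.png

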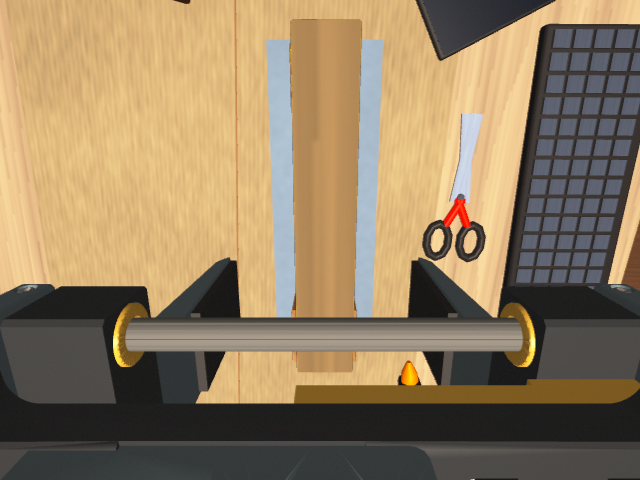

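The plank lies centred and aligned over the card base in the wrist view: plank columns 292–360, card 267–382. Next is the owl: I grip it with the tool leaning 15° towards its foot, turn it upright in the air, and check before placing.

```bash
cat >> h.py <<'E'
TH=15
def take(n,s,zf=.055,hgt=.026,dz=.14):
    p,R,RF,rel=grasp(n,zf,TH,1,hgt)
    P,R2=stand(slot(s),.1115,YAW+180,RF,rel)
    ctrl.command_gripper(.8)
    ctrl.goto(p+[0,0,.12],R); ctrl.move_l(p,vel=.1)
    ctrl.command_gripper(0); print("w",ctrl.current_grip_width()*91)
    ctrl.move_l([p[0],p[1],.36],vel=.2); print("w",ctrl.current_grip_width()*91)
    q0=np.array(ctrl.current_q()); q1=np.array(ctrl.ik(P+[0,0,dz],R2)); print(q0,q1)
    for i in range(1,5):
        ctrl.movej(q0+(q1-q0)*i/4); print(ctrl.current_tool_pos(),ctrl.current_t())
        if ctrl.current_tool_pos()[2]<.22: print("LOW");break
    print("w",ctrl.current_grip_width()*91)
    return P,R2
E
python3 - <<'E'
from h import *
P,R2=take("owl",-.1)
np.save("P.npy",P);cv2.imwrite("pics/s5.png",ctrl.read_camera("side"))
E
```

```text
w 37.96621623987068
w 37.756148818830894
[ 34.0733   3.5824  91.6267 -10.8305  74.2971 -43.6579] [-29.1171  25.7189 133.959  142.719   58.2292 -77.4209]
[0.3262 0.3316 0.2787] 57.2
[0.4007 0.3724 0.3159] 57.9083
[0.5682 0.2388 0.3516] 58.75
[ 0.6158 -0.0656  0.3021] 59.8917
w 37.84603411215583
```

View pics/s5.png

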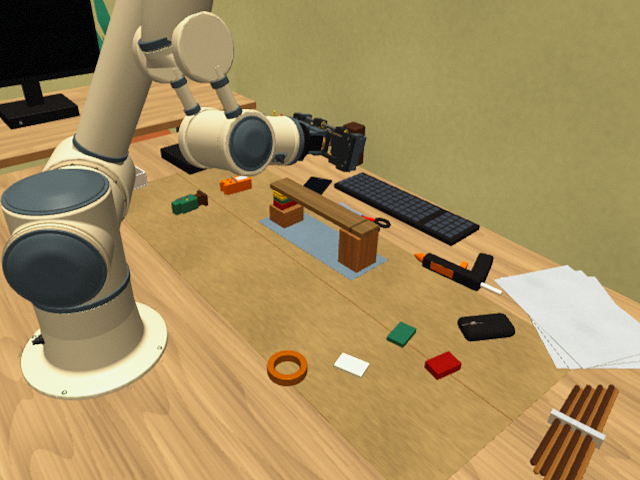

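The owl is upright in the gripper, with its dark top at (355,128) over the tall end of the plank. I lower it to contact and release.

```bash
cat >> h.py <<'E'
def put(P):
    ctrl.move_l(P+[0,0,.022],vel=.15); print("w",ctrl.current_grip_width()*91)
    k=ctrl.move_l(P-[0,0,.008],vel=.02,contact_N=3); z=ctrl.current_tool_pos()[2]; print("contact",k,"dz",z-P[2])
    ctrl.command_gripper(.66); ctrl.sleep(.3)
    ctrl.move_l(P+[0,0,.16],vel=.2); print("t",ctrl.current_t())
E
python3 - <<'E'
from h import *
put(np.load("P.npy"))
cv2.imwrite("pics/s6.png",cv2.resize(ctrl.read_camera("side")[100:330,200:460],None,fx=2.5,fy=2.5))
E
```

```text
w 37.76573564493391
contact True dz 0.00015437908867030337
t 63.7
```

View pics/s6.png

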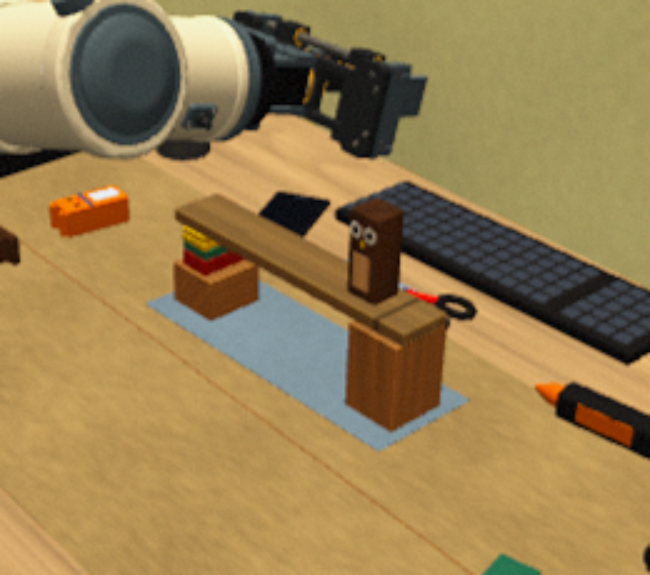

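The owl stands upright near the tall end. Next the tree, in the middle.

```bash
sed -i 's/    ctrl.goto(p+\[0,0,.12\],R); /    ctrl.goto([p[0],p[1],.36],R); print(p); ctrl.move_l(p+[0,0,.04],vel=.25); /' h.py; python3 - <<'E'
from h import *
P,R2=take("tree",0.,zf=.058)
np.save("P.npy",P);cv2.imwrite("pics/s7.png",cv2.resize(ctrl.read_camera("side")[80:310,150:410],None,fx=2.5,fy=2.5))
E
```

```text
[0.4078 0.384  0.0076]
w 35.90405813957132
w 35.912518435600774
[ 43.0618  10.9601  82.7659  -9.7224  74.8155 -49.3404] [ -9.6128  24.9389 136.2997 165.2771  56.7618 -85.1456]
[0.2958 0.4525 0.2894] 71.7833
[0.3614 0.4996 0.3548] 72.5667
[0.5547 0.3597 0.388 ] 73.4833
[0.6104 0.034  0.3051] 74.7167
w 35.961462291383654
```

View pics/s7.png

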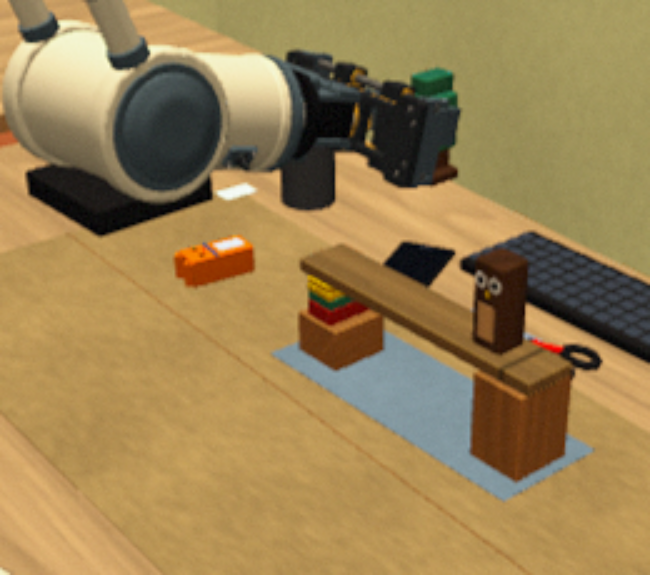

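The tree is upright, foot down. I put it down and fetch the cat.

```bash
python3 - <<'E'
from h import *
put(np.load("P.npy"))
im1=ctrl.read_camera("side")[100:330,200:460]
P,R2=take("cat",.1,zf=.052)
np.save("P.npy",P);im2=ctrl.read_camera("side")[80:310,150:410]
cv2.imwrite("pics/s8.png",cv2.resize(np.hstack([im1,im2]),None,fx=1.5,fy=1.5))
E
```

```text
w 35.62237413607256
contact True dz -1.3283457911433816e-05
t 78.6333
[0.5771 0.4063 0.0076]
w 37.85896364341693
w 38.02713476193459
[ 34.9093  24.2606  63.2289  -9.3698  80.8644 -51.0531] [ 11.4923  26.315  134.1468 189.8256  55.702  -93.3873]
[0.3962 0.5399 0.3061] 87.1333
[0.414  0.5991 0.4118] 88.0083
[0.5828 0.4554 0.4339] 88.8833
[0.6052 0.1339 0.2992] 90.1417
w 38.190461562075235
```

View pics/s8.png

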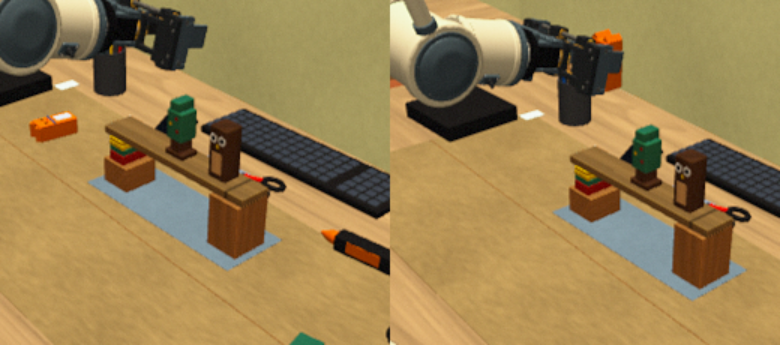

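The tree and owl are standing, and the cat is held upright. I place the cat, then do a final check.

```bash
python3 - <<'E'
from h import *
put(np.load("P.npy")); q=np.array(ctrl.current_q()); q[0]+=35; ctrl.movej(q)
im1=cv2.resize(ctrl.read_camera("side")[80:330,180:450],None,fx=1.5,fy=1.5)
im2=cv2.resize(ctrl.read_camera("top")[150:317,190:370],None,fx=2.25,fy=2.25)[:375]
print(ctrl.current_tool_pos(),ctrl.current_t())
cv2.imwrite("pics/f.png",np.hstack([im1[:375],im2[:375]]) if im1.shape[0]>=375 and im2.shape[0]>=375 else im1)
E
```

```text
w 37.9198261461837
contact True dz -0.0008884301765458291
t 93.9833
[0.4196 0.455  0.3178] 95.4417
```

View pics/f.png

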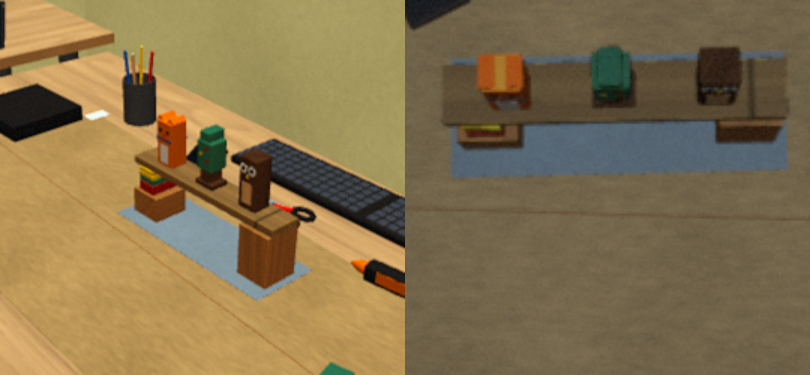

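```bash
python3 - <<'E'
from h import *
P=ray("top",(np.array([(443-405,65),(787-405,53),(788-405,121),(442-405,124)])/2.25+[190,150]),.111)[:,:2]
print(P.mean(0),np.linalg.norm(np.roll(P,-1,0)-P,axis=1),P)
E
```

```text
[0.6    0.0315] [0.3398 0.0686 0.3391 0.0591] [[ 0.6207  0.202 ]
 [ 0.6431 -0.1371]
 [ 0.5745 -0.139 ]
 [ 0.5616  0.1999]]
```

The plank centre measures (0.600, 0.0315) against the card base centre (0.600, 0.0326). It lies level, all three figures are standing, and the robot is clear.

```bash
python3 -c "
from bench import ctrl
print(ctrl.sign_off())"
```

```text
the job is handed in; nothing more can be done
None
```

Job handed in at about 95 s: the short plinth is packed with red + green + yellow + yellow (46 mm against a probed 46.5 mm gap), the plank lies across both plinths within about 1 mm of the base centre, and the cat, tree and owl stand on it.

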